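Find the rattling box

ROBOT

A 6-joint arm with a two-finger parallel gripper is mounted at the origin on the work surface. World frame = base frame: x ahead of the robot, y to its left, z up, the work surface at z = 0. Lengths are in mm, angles in rad, forces in N, time in s.
With the tool pointing down it reaches from about 275 to 1000 mm from the base axis. Payload 8.4 kg.
Tool frame: the origin (TCP) lies at the very end of the fingers, on their centre line; the grasp point (between the pads) lies 19 mm behind it; z points along the fingers, x is the direction in which the jaws open and shut, and the axes are right-handed (so a half turn about z gives the same grasp; the last joint's range is limited). The gripper opens to 85 mm and grips with 20 to 120 N. Pads are 22 mm wide; open, the fingers measure 114 mm over their backs; the gripper's body (76 mm by 85 mm) begins 54 mm behind the grasp point. The pads swing forward as they close: fully open they stand 13 mm farther back than shut.
Start: joints at [1.154, 0.353, 1.633, -0, 1.155, -0.002], TCP at [251.878, 572.001, 231.281] pointing down, gripper open.
Joint ranges: [-2.63, 2.63], [-0.92, 2.1], [0.06, 2.66], [-1.3, 4.44], [0, 2.69], [-3.02, 3.02]. Speed limits (rad/s): [2.22, 2.22, 2.79, 3.14, 3.14, 3.14].

INTERFACE

Orientations are given as [roll, pitch, yaw] about the fixed x, y, z axes, in that order (R = Rz(yaw) Ry(pitch) Rx(roll)).
In Python, from rig import r gives the robot as it stands. The module is installed in compiled form; this text tells all that it offers.
- The arm moves only by the tool apply_moves, never from a script. Its argument "targets" is a list that holds one entry, the list of rows, each a list of 7 numbers: the gripper's target within -1 to 1 (fully open at 1, half-way at 0, shut at -1), then the shift along the tool's x, y, z in cm, then the turn, a rotation vector about the tool's x, y, z in degrees. A call has 1 to 8 rows; each row is the pose to reach, as a shift and turn from the pose measured when the call began, along the tool's axes at that moment; what a row does not reach only later rows make up. A row lasts 1/10 s, in which the tool goes at most 50 mm and 8.59 degrees, less where a joint would pass 70% of its speed; a pose out of reach is approached as far as the arm can. A call with a gripper value outside its range is refused whole. The fingers move at their own pace and stop on an object; "newtons" is the grip in N (left out, the last holds). Time passes only in rows, so rows that repeat a pose let the fingers close. It gives the time, the measured TCP pose, the force and the opening at its end, in the units of the state.
- r.sense(): the state, without advancing time (a new reading comes with each control period).
- r.grab_frame(name): name is "side" or "top"; returns a dict with "pixels" (400x640x3 uint8, red, green, blue), "fov_y" (degrees; the focal length in pixels is half the picture's height over the tangent of half this angle, whatever the lens; pixels are square), "cx", "cy" (the principal point, pixels), "D" ([k1, k2, p1, p2, k3] as OpenCV has them; the pictures are not rectified), "R" (3x3) and "t" (3): a world point X has camera coordinates R X + t. Camera axes: x right, y down, z forward; pixel columns grow to the right and rows downward; lengths in mm; the calibration is good to about 2 mm. A picture is of the moment at which its call begins. There is no depth.
- r.sign_off(): hands the job in, once; it reports no verdict.
The state is a dict: "clock": time; "qpos": joint angles; "qvel": joint speeds; "joint_efforts": joint torques, N m; "eef_pos": TCP position; "tcp_rot": TCP orientation; "contact_force": force on the tool from outside, world axes, zero at the start; "wrist_torque": the same for the moment, N m; "opening": opening from 0.0 (shut) to 1.0 (fully open).
Only numpy, scipy, OpenCV 4.12 (cv2) and the standard library are available. Lean on these libraries where they do the work, as an engineer would, in place of code of your own. Each camera call takes 0.05 s, during which the arm holds its last target. There are 200 camera calls.

TASK

One of the three closed wooden boxes has a stray steel ball shut inside. Lift the boxes one at a time and shake or rock each gently to and fro along its length, several times, to feel whether the ball rolls inside; set every sound box back down about where it stood, and lay the one in which you felt the ball flat inside the red tray. The glue is fresh, so never fling or drop a box, and leave the other things on the bench alone.

Things in the scene. Friction and masses are not known exactly. Their poses are not given: they have to be found in the camera images.
- box_a: closed wooden box, alike in look to the other two: 140 mm long (x), 52 wide (y), 48 high (z), walls 4; dark lid glued on, light inlaid strip along it. Origin: centre of underside, on the mat. Shell 0.12 to 0.35 kg, drawn for each box (ballast glued in some): weight does not tell which holds the ball.
- box_b: closed wooden box, alike in look to the other two: 140 mm long (x), 52 wide (y), 48 high (z), walls 4; dark lid glued on, light inlaid strip along it. Origin: centre of underside, on the mat. Any one of the three boxes, and only one, holds a loose steel ball, 32 mm, 134 g; the others are empty.
- box_c: closed wooden box, alike in look to the other two: 140 mm long (x), 52 wide (y), 48 high (z), walls 4; dark lid glued on, light inlaid strip along it. Origin: centre of underside, on the mat. The ball, in the box that has it, can roll 50 mm each way from the middle along x, 6 mm each way along y; it needs a slope over about 8 degrees to roll.
- tray: red low open tray, fixed: 190 mm long (its x), 104 mm wide (its y), walls 4 mm thick and 18 mm high. Origin: centre of its underside, on the mat; inner floor 4 mm above
- tray_floor (a point): centre of the tray's inner floor (182 x 96 mm); axes as the tray's
- mat: grey bench mat, fixed, 340 mm (x) by 860 mm (y), 3 mm thick, origin at the centre of its underside on the bench; boxes, tray and tape stand on it
- tape: yellow ring of tape, 84 mm across, 24 mm high, lying among the boxes; bystander. Origin: centre of its underside
- glue: white bottle with orange cap, 150 mm high; bystander. Origin: centre of its underside
- screwdriver: screwdriver with green handle, lying; bystander
- brush: brush, lying; bystander
- hammer: hammer, lying; bystander
- offcut: light wooden offcut 130 x 45 x 20 mm; bystander. Origin: centre of its underside
- tin: white open pot 75 mm high; bystander. Origin: centre of its underside
Mind the look-alikes: they are no part of the job. What is shaped like the box_b but yellow is not meant.

How it is judged (in metres and radians):
On the way, in this order (a step that is already met when the one before it is completed fails the run):
1. in a lifted box the ball has rolled to one end (the box's +x end, over 20 mm from the middle) (((distance between stray_c0 and box_a below 0.07 m and height (world z) of box_a above 0.02 m and x of stray_c0 in the frame of box_a above 0.02 m) or (distance between stray_c0 and box_b below 0.07 m and height (world z) of box_b above 0.02 m and x of stray_c0 in the frame of box_b above 0.02 m) or (distance between stray_c0 and box_c below 0.07 m and height (world z) of box_c above 0.02 m and x of stray_c0 in the frame of box_c above 0.02 m))), for 0.02 s.
2. then, in a lifted box, to the other end (the box's -x end) (((distance between stray_c0 and box_a below 0.07 m and height (world z) of box_a above 0.02 m and x of stray_c0 in the frame of box_a below -0.02 m) or (distance between stray_c0 and box_b below 0.07 m and height (world z) of box_b above 0.02 m and x of stray_c0 in the frame of box_b below -0.02 m) or (distance between stray_c0 and box_c below 0.07 m and height (world z) of box_c above 0.02 m and x of stray_c0 in the frame of box_c below -0.02 m))), for 0.02 s.
At the end, for the whole second after the job is handed in: The box that holds the ball rests flat on the tray's floor, its centre within 30 mm along and 30 mm across of the tray's centre; the two sound boxes stand flat on the mat within 60 mm of where they started; all three upright and at rest (angle between each of box_a, box_b, box_c's own z axis and vertical below 0.1 rad and linear speed of each of box_a, box_b, box_c below 0.02 m/s and ((distance between stray_c0 and box_a below 0.07 m and x of box_a in the frame of tray_floor between -0.03 and 0.03 m and y of box_a in the frame of tray_floor between -0.03 and 0.03 m and z of box_a in the frame of tray_floor below 0.004 m) or (not (distance between stray_c0 and box_a below 0.07 m) and distance of box_a from where it was at the start of the episode below 0.06 m and height (world z) of box_a below 0.007 m)) and ((distance between stray_c0 and box_b below 0.07 m and x of box_b in the frame of tray_floor between -0.03 and 0.03 m and y of box_b in the frame of tray_floor between -0.03 and 0.03 m and z of box_b in the frame of tray_floor below 0.004 m) or (not (distance between stray_c0 and box_b below 0.07 m) and distance of box_b from where it was at the start of the episode below 0.06 m and height (world z) of box_b below 0.007 m)) and ((distance between stray_c0 and box_c below 0.07 m and x of box_c in the frame of tray_floor between -0.03 and 0.03 m and y of box_c in the frame of tray_floor between -0.03 and 0.03 m and z of box_c in the frame of tray_floor below 0.004 m) or (not (distance between stray_c0 and box_c below 0.07 m) and distance of box_c from where it was at the start of the episode below 0.06 m and height (world z) of box_c below 0.007 m))); the robot touches nothing.
It fails at once if a box is flung or dropped (faster than 1 m/s) (linear speed of any of box_a, box_b, box_c above 1 m/s).
It fails at once if a bystander is pushed more than 30 mm (distance of any of tape, glue, screwdriver, brush, hammer, offcut, tin from where it was at the start of the episode above 0.03 m).
It also fails if it takes over 72 s, if anything falls off the work surface, if the arm or the gripper's body presses on something with over 40 N, if the wrist force passes 120 N, or if a joint passes its speed limit or range.

## Working session

There is one attempt and no reset: what is moved stays moved. The work goes in short steps, Python scripts to look and compute and a tool call to move; the robot and the scene stay as the last step left them, time stands still between calls to the robot, and variables do not carry over. Pictures are saved under pics/ and viewed, about 8 in all and at most 12, crops included, and the job is handed in when it is done.

Besides the shell and the picture viewer there is one more tool, called after "Emit:" as a command line: name --argument value ..., lists and objects as JSON in quotes. apply_moves: Moves the arm, as the interface text tells. Its arguments: {"type":"object","properties":{"targets":{"type":"array"},"newtons":{"type":"number"}},"required":["targets"]}

```bash
mkdir -p pics; python3 - <<'E'
from rig import r
import cv2
s=r.sense();print(s)
for n in("top","side"):
    f=r.grab_frame(n);cv2.imwrite(f"pics/{n}0.png",f["pixels"][:,:,::-1]);print({k:v for k,v in f.items() if k!="pixels"})
E
```

```text
{'clock': 0.0, 'qpos': array([ 1.15361179e+00,  3.53663660e-01,  1.63416225e+00,  9.01499842e-06,
        1.15521627e+00, -2.39497991e-03]), 'qvel': array([ 0.00056388,  0.00027185, -0.00049465,  0.00108622, -0.00104807,
       -0.00023441]), 'joint_efforts': array([-2.71899160e-03, -6.05241323e+01, -3.42074955e+01, -8.85878148e-05,
        9.03690961e-03, -1.09609380e-05]), 'eef_pos': array([251.6654833 , 571.54645251, 230.53997607]), 'tcp_rot': array([-3.14158094e+00,  1.44950197e-03,  1.15600313e+00]), 'contact_force': array([-0.30469375, -0.51793875, -0.15745056]), 'wrist_torque': array([ 0.03299255, -0.04227757,  0.02003901]), 'opening': 0.9990711081012748}
{'fov_y': 52.688069563697034, 'cx': 322.10655475278, 'cy': 192.23164951000638, 'D': array([-0.0992584,  0.       ,  0.       ,  0.       ,  0.       ]), 'R': array([[ 0.02211563, -0.99972225, -0.00814385],
       [-0.99784559, -0.02156939, -0.06195912],
       [ 0.06176625,  0.00949657, -0.99804546]]), 't': array([ 117.34658833,  518.49424532, 1286.76703619])}
{'fov_y': 54.055342571032455, 'cx': 323.68959546091804, 'cy': 205.99953019429603, 'D': array([-0.07857807,  0.        ,  0.        ,  0.        ,  0.        ]), 'R': array([[ 0.95281417, -0.30284936,  0.0206742 ],
       [-0.17921243, -0.61618753, -0.76693926],
       [ 0.24500625,  0.72704552, -0.64138658]]), 't': array([-448.29591957,  194.58946872, 1034.212285  ])}
```

View pics/top0.png

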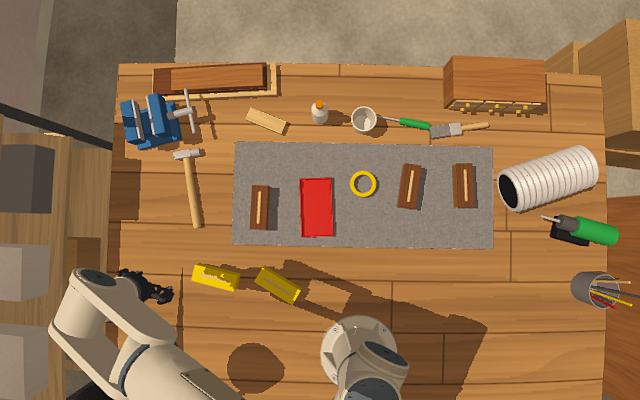

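View pics/side0.png

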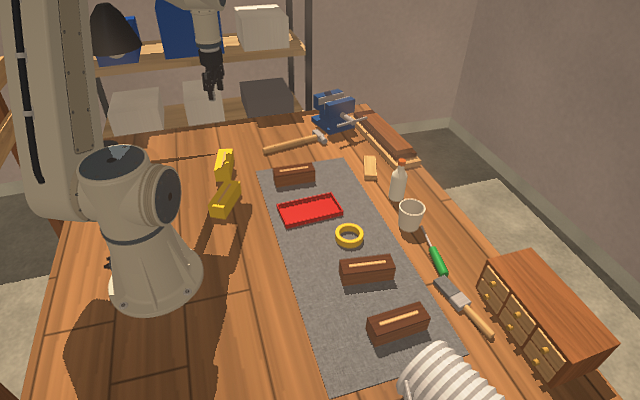

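The top view shows three dark boxes with light strips at about (260,207), (410,186) and (463,186), with the red tray at (316,207) and the tape at (363,183). The side view agrees. The yellow look-alikes near (215,277) and (278,286) are off the mat.

```bash
cat > h.py <<'E'
from rig import r
import numpy as np, cv2
from scipy.spatial.transform import Rotation as Ro
def cast(f,px,z):
    h=f["pixels"].shape[0]; F=h/2/np.tan(np.radians(f["fov_y"]/2))
    K=np.array([[F,0,f["cx"]],[0,F,f["cy"]],[0,0,1]])
    u=cv2.undistortPoints(np.float64(px).reshape(-1,1,2),K,f["D"]).reshape(-1,2)
    d=np.c_[u,np.ones(len(u))]@f["R"]; c=-f["R"].T@f["t"]
    return c+d*((z-c[2])/d[:,2])[:,None]
def rect(f,mask,z):
    cs,_=cv2.findContours(mask.astype(np.uint8),cv2.RETR_EXTERNAL,cv2.CHAIN_APPROX_NONE)
    out=[]
    for c in cs:
        if cv2.contourArea(c)<25: continue
        P=cast(f,c.reshape(-1,2),z)[:,:2].astype(np.float32)
        (x,y),(w,h),a=cv2.minAreaRect(P)
        if w<h: w,h,a=h,w,a+90
        a=(a+90)%180-90
        m=c.reshape(-1,2).mean(0).round()
        out.append((m,np.round([x,y,w,h,a],1)))
    return out
def go(pos,yaw_deg,pitch=0):
    """tool-frame shift cm and rotvec deg to reach pos with tool down at yaw; pitch=turn about tool x"""
    s=r.sense();R0=Ro.from_euler("xyz",s["tcp_rot"])
    R1=Ro.from_euler("xyz",[np.pi,0,np.radians(yaw_deg)])*Ro.from_rotvec([np.radians(pitch),0,0])
    print("t",round(s["clock"],2),"tcp",s["eef_pos"].round(1),"shift cm",(R0.inv().apply(np.array(pos)-s["eef_pos"])/10).round(2),"turn",np.degrees((R0.inv()*R1).as_rotvec()).round(1))
def feel(say=""):
    s=r.sense();R0=Ro.from_euler("xyz",s["tcp_rot"])
    print(say,"t",round(s["clock"],2),"tcp",s["eef_pos"].round(1),"rot",np.degrees(s["tcp_rot"]).round(1),"F",s["contact_force"].round(2),"Mtool",R0.inv().apply(s["wrist_torque"]).round(3),"open",round(s["opening"],3))
E
python3 - <<'E'
from h import *
for n in("top","side"):
    f=r.grab_frame(n);p=f["pixels"];hsv=cv2.cvtColor(p,cv2.COLOR_RGB2HSV).astype(int);H,S,V=hsv[...,0],hsv[...,1],hsv[...,2]
    print(n,"red");
    m=((H<6)|(H>174))&(S>170)&(V>90)
    for o in rect(f,m,21): print(o) if o[1][2]>100 else 0
    # near-mat things: strips
    m=(V>180)&(H>8)&(H<25)&(S>40)&(S<170)
    print("strip")
    for o in rect(f,m,51):
        x,y,w,h,a=o[1]
        if 50<w<130 and h<25 and 250<x<650 and abs(y)<450: print(o)
    m=(H<14)&(S>80)&(V<140)&(V>25)
    m=cv2.morphologyEx(m.astype(np.uint8),cv2.MORPH_CLOSE,np.ones((5,5)))
    print("dark")
    for o in rect(f,m,51):
        x,y,w,h,a=o[1]
        if 100<w<220 and 35<h<120 and 250<x<650 and abs(y)<450: print(o)
    go([500,0,200],90)
E
```

```text
top red
(array([602., 301.]), array([ 169.1, -818.7,  107.5,    7.6,   65.2]))
(array([316., 207.]), array([468.6, 148. , 187.7, 103.3,   3.6]))
strip
(array([343., 274.]), array([257.1,  57.7,  93.8,  13.8,  88.6]))
(array([258., 207.]), array([462.9, 327.9, 101. ,   8.8,  -1.5]))
(array([410., 186.]), array([ 540.9, -148.2,   99.6,    8.1,   -7.7]))
(array([465., 184.]), array([ 548.2, -325.7,   98.9,    8.4,    2.2]))
dark
(array([260., 207.]), array([462.8, 323.9, 140.8,  59.9,  -1.4]))
(array([463., 185.]), array([ 546.4, -317.9,  141.1,   69.6,    2.3]))
(array([409., 186.]), array([ 540.5, -144.6,  141.4,   61.5,   -8.2]))
t 0.15 tcp [251.7 571.7 230.7] shift cm [-42.31  45.76   3.12] turn [ -0.    0.1 -23.8]
side red
(array([309., 210.]), array([467.6, 138.4, 191.8, 116.9,   3.6]))
strip
(array([398., 317.]), array([ 548.6, -325.2,  100.6,    8.9,    2.6]))
(array([367., 263.]), array([ 541.6, -148.6,   98.1,    9.5,   -7.9]))
(array([294., 168.]), array([464.5, 328.2,  97. ,  11.4,  -0.6]))
dark
(array([397., 324.]), array([ 540.9, -337.7,  157.7,   76.4,    1.9]))
(array([366., 269.]), array([ 533.7, -166.2,  151. ,   90.1,   -8. ]))
(array([309., 211.]), array([456.6, 100. , 186.5, 114.2,   3.6]))
t 0.2 tcp [251.8 571.7 230.8] shift cm [-42.32  45.76   3.12] turn [ -0.    0.1 -23.8]
```

```bash
python3 -c "
from h import *
go([463.5,328,120],88.8);go([463.5,328,12],88.8)"
```

```text
t 0.2 tcp [251.8 571.7 230.8] shift cm [-13.76  29.2   11.09] turn [ -0.    0.1 -22.6]
t 0.2 tcp [251.8 571.7 230.8] shift cm [-13.75  29.2   21.89] turn [ -0.    0.1 -22.6]
```

Emit:
apply_moves --targets '[[[1,-13.75,29.2,11.1,0,0,-22.6],[1,-13.75,29.2,11.1,0,0,-22.6],[1,-13.75,29.2,11.1,0,0,-22.6],[1,-13.75,29.2,11.1,0,0,-22.6],[1,-13.75,29.2,11.1,0,0,-22.6],[1,-13.75,29.2,11.1,0,0,-22.6],[1,-13.75,29.2,11.1,0,0,-22.6],[1,-13.75,29.2,11.1,0,0,-22.6]]]'

```text
clock: 1.0
eef_pos: [465.2, 324.0, 118.0]
tcp_rot: [-3.14, 0.003, 1.547]
contact_force: [-0.2, 0.4, -0.1]
opening: 1.004
```

```bash
python3 -c "
from h import *
go([463.5,328,120],88.8);go([463.5,328,12],88.8)"
```

```text
t 1.0 tcp [465.2 324.  118. ] shift cm [ 0.39 -0.17 -0.2 ] turn [-0.1  0.2 -0.2]
t 1.0 tcp [465.2 324.  118. ] shift cm [ 0.43 -0.15 10.6 ] turn [-0.1  0.2 -0.2]
```

Emit:
apply_moves --targets '[[[1,0.4,-0.2,0,0,0,0],[1,0.4,-0.2,2,0,0,0],[1,0.4,-0.2,4.5,0,0,0],[1,0.4,-0.2,7,0,0,0],[1,0.4,-0.2,9,0,0,0],[1,0.4,-0.2,10,0,0,0],[1,0.4,-0.2,10.6,0,0,0],[1,0.4,-0.2,10.6,0,0,0]]]'

```text
clock: 1.8
eef_pos: [462.7, 328.3, 11.9]
tcp_rot: [-3.139, 0.003, 1.547]
contact_force: [0.3, -1.1, 0.9]
opening: 1.005
```

Emit:
apply_moves --targets '[[[-1,0,0,0,0,0,0],[-1,0,0,0,0,0,0],[-1,0,0,0,0,0,0],[-1,0,0,0,0,0,0],[-1,0,0,0,0,0,0],[-1,0,0,0,0,0,0],[-1,0,0,0,0,0,0],[-1,0,0,0,0,0,0]]]' --newtons 60

```text
clock: 2.6
eef_pos: [463.3, 328.7, 13.0]
tcp_rot: [-3.141, 0.002, 1.547]
contact_force: [-2.2, 1.0, 6.1]
opening: 0.601
```

```bash
python3 -c "
from h import *
feel()"
```

```text
t 2.6 tcp [463.3 328.7  13. ] rot [-1.799e+02  1.000e-01  8.870e+01] F [-2.16  0.95  6.12] Mtool [ 0.182  0.001 -0.06 ] open 0.601
```

Emit:
apply_moves --targets '[[[-1,0,0,-1,0,0,0],[-1,0,0,-3,0,0,0],[-1,0,0,-5.5,0,0,0],[-1,0,0,-7.5,0,0,0],[-1,0,0,-9,0,0,0],[-1,0,0,-9,0,0,0],[-1,0,0,-9,0,0,0],[-1,0,0,-9,0,0,0]]]'

```text
clock: 3.4
eef_pos: [462.7, 328.5, 102.0]
tcp_rot: [-3.139, 0.003, 1.547]
contact_force: [-0.1, 0.2, -2.9]
opening: 0.602
```

```bash
python3 -c "
from h import *
feel()"
```

```text
t 3.4 tcp [462.7 328.5 102. ] rot [-179.9    0.2   88.6] F [-0.08  0.22 -2.93] Mtool [0.033 0.025 0.022] open 0.602
```

Emit:
apply_moves --targets '[[[-1,0,0,0,7,0,0],[-1,0,0,0,14,0,0],[-1,0,0,0,20,0,0],[-1,0,0,0,20,0,0],[-1,0,0,0,20,0,0],[-1,0,0,0,20,0,0],[-1,0,0,0,20,0,0],[-1,0,0,0,20,0,0]]]'

```text
clock: 4.2
eef_pos: [462.1, 328.7, 102.5]
tcp_rot: [-2.791, 0.003, 1.548]
contact_force: [1.4, 0.4, -3.1]
opening: 0.6
```

Emit:
apply_moves --targets '[[[-1,0,0,0,-7,0,0],[-1,0,0,0,-14,0,0],[-1,0,0,0,-20,0,0],[-1,0,0,0,-20,0,0],[-1,0,0,0,-20,0,0],[-1,0,0,0,-20,0,0]]]'

```text
clock: 4.8
eef_pos: [462.8, 329.0, 102.8]
tcp_rot: [-3.139, 0.003, 1.548]
contact_force: [0.3, -0.1, -2.9]
opening: 0.598
```

```bash
python3 -c "
from h import *
feel('level after +')"
```

```text
level after + t 4.8 tcp [462.8 329.  102.8] rot [-179.9    0.2   88.7] F [ 0.26 -0.15 -2.91] Mtool [-0.031 -0.025 -0.015] open 0.598
```

Emit:
apply_moves --targets '[[[-1,0,0,0,-7,0,0],[-1,0,0,0,-14,0,0],[-1,0,0,0,-20,0,0],[-1,0,0,0,-20,0,0],[-1,0,0,0,-20,0,0],[-1,0,0,0,-20,0,0],[-1,0,0,0,-20,0,0],[-1,0,0,0,-20,0,0]]]'

```text
clock: 5.6
eef_pos: [463.7, 329.0, 102.9]
tcp_rot: [2.795, 0.003, 1.547]
contact_force: [-0.0, -0.0, -2.2]
opening: 0.606
```

Emit:
apply_moves --targets '[[[-1,0,0,0,7,0,0],[-1,0,0,0,14,0,0],[-1,0,0,0,20,0,0],[-1,0,0,0,20,0,0],[-1,0,0,0,20,0,0],[-1,0,0,0,20,0,0]]]'

```text
clock: 6.2
eef_pos: [462.8, 328.4, 102.3]
tcp_rot: [-3.139, 0.004, 1.547]
contact_force: [0.1, -0.2, -2.4]
opening: 0.599
```

```bash
python3 -c "
from h import *
feel('level after -')"
```

```text
level after - t 6.2 tcp [462.8 328.4 102.3] rot [-179.9    0.2   88.6] F [ 0.15 -0.25 -2.39] Mtool [ 0.018 -0.003  0.   ] open 0.599
```

```bash
cat >> h.py <<'E'
def avg(say="",n=8):
    M=[];F=[]
    for i in range(n):
        r.grab_frame("side");s=r.sense();R0=Ro.from_euler("xyz",s["tcp_rot"])
        M.append(R0.inv().apply(s["wrist_torque"]));F.append(s["contact_force"])
    print(say,"t",round(s["clock"],2),"M",np.mean(M,0).round(3),"sd",np.std(M,0).round(3),"F",np.mean(F,0).round(2),"tcp",s["eef_pos"].round(1),"rot",np.degrees(s["tcp_rot"]).round(1),"open",round(s["opening"],3))
E
python3 -c "
from h import *
avg('level after -')"
```

```text
level after - t 6.6 M [-0.002  0.005 -0.014] sd [0.024 0.026 0.031] F [ 0.16  0.07 -2.69] tcp [463.4 329.2 103. ] rot [-1.799e+02  1.000e-01  8.870e+01] open 0.601
```

Emit:
apply_moves --targets '[[[-1,0,0,0,8,0,0],[-1,0,0,0,16,0,0],[-1,0,0,0,24,0,0],[-1,0,0,0,24,0,0],[-1,0,0,0,24,0,0],[-1,0,0,0,24,0,0],[-1,0,0,0,24,0,0],[-1,0,0,0,24,0,0]]]'

```text
clock: 7.4
eef_pos: [462.9, 329.5, 103.7]
tcp_rot: [-2.722, 0.002, 1.548]
contact_force: [-0.5, 1.2, -2.9]
opening: 0.602
```

```bash
python3 -c "
from h import *
avg('at +24',4)"
```

```text
at +24 t 7.6 M [-0.377  0.008 -0.02 ] sd [0.031 0.035 0.029] F [-0.08  0.38 -2.61] tcp [463.3 329.3 103.3] rot [-1.559e+02  1.000e-01  8.870e+01] open 0.599
```

Emit:
apply_moves --targets '[[[-1,0,0,0,-8,0,0],[-1,0,0,0,-16,0,0],[-1,0,0,0,-24,0,0],[-1,0,0,0,-24,0,0],[-1,0,0,0,-24,0,0],[-1,0,0,0,-24,0,0]]]'

```text
clock: 8.2
eef_pos: [464.2, 329.7, 103.6]
tcp_rot: [-3.138, 0.002, 1.547]
contact_force: [0.1, -0.1, -3.2]
opening: 0.604
```

```bash
python3 -c "
from h import *
avg('level after +')"
```

```text
level after + t 8.6 M [ 0.016 -0.001  0.008] sd [0.027 0.021 0.032] F [-0.25 -0.33 -2.2 ] tcp [463.5 329.1 103.1] rot [-1.799e+02  1.000e-01  8.860e+01] open 0.601
```

Level moments after the two tilts match (−0.002 and +0.016 N·m, against about 0.13 expected with a ball), so this box looks sound. I'll set it down.

Emit:
apply_moves --targets '[[[-1,0,0,2,0,0,0],[-1,0,0,4.5,0,0,0],[-1,0,0,6.5,0,0,0],[-1,0,0,8,0,0,0],[-1,0,0,8.7,0,0,0],[-1,0,0,8.9,0,0,0],[-1,0,0,9,0,0,0],[-1,0,0,9,0,0,0]]]'

```text
clock: 9.4
eef_pos: [463.8, 329.3, 13.7]
tcp_rot: [-3.14, 0.002, 1.547]
contact_force: [-0.3, 0.5, -3.3]
opening: 0.603
```

```bash
python3 -c "
from h import *
feel()"
```

```text
t 9.4 tcp [463.8 329.3  13.7] rot [-1.799e+02  1.000e-01  8.860e+01] F [-0.32  0.49 -3.32] Mtool [-0.039  0.015  0.03 ] open 0.603
```

Still hanging just above the mat, so I'll lower a little more and release.

Emit:
apply_moves --targets '[[[-1,0,0,0.1,0,0,0],[-1,0,0,0.15,0,0,0],[-1,0,0,0.2,0,0,0],[1,0,0,0.15,0,0,0],[1,0,0,0.1,0,0,0],[1,0,0,0.1,0,0,0],[1,0,0,0.1,0,0,0],[1,0,0,0.1,0,0,0]]]'

```text
clock: 10.2
eef_pos: [463.8, 329.3, 12.7]
tcp_rot: [-3.14, 0.002, 1.547]
contact_force: [-0.1, 0.1, 0.6]
opening: 1.003
```

Emit:
apply_moves --targets '[[[1,0,0,-2,0,0,0],[1,0,0,-5,0,0,0],[1,0,0,-9,0,0,0],[1,0,0,-12,0,0,0],[1,0,0,-12,0,0,0]]]'

```text
clock: 10.7
eef_pos: [466.2, 331.1, 136.9]
tcp_rot: [3.137, -0.002, 1.547]
contact_force: [0.1, 0.3, -0.3]
opening: 0.998
```

```bash
python3 -c "
from h import *
f=r.grab_frame('side');cv2.imwrite('pics/s1.png',f['pixels'][:,:,::-1])
feel()
go([541.2,-148.4,130],82.2)"
```

```text
t 10.75 tcp [465.2 330.3 134.7] rot [179.9  -0.   88.6] F [-1.12 -0.35 -0.87] Mtool [-0.026  0.042  0.007] open 1.0
t 10.75 tcp [465.2 330.3 134.7] shift cm [-47.68   8.73   0.46] turn [ 0.1 -0.   6.4]
```

View pics/s1.png

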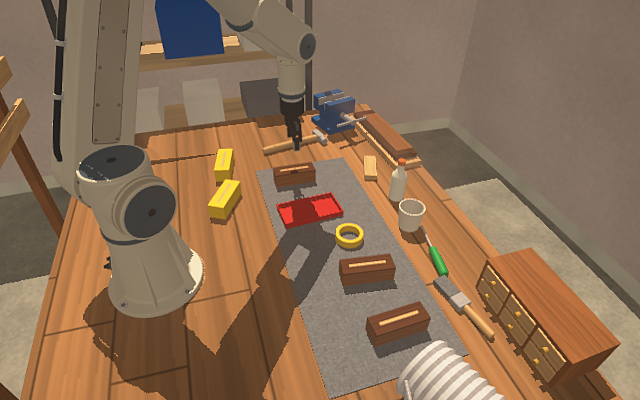

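The left box is back in place at (294,172) in the side view. The other boxes and the tape are undisturbed. Next is the middle box.

Emit:
apply_moves --targets '[[[1,-47.7,8.7,0.5,0,0,6.4],[1,-47.7,8.7,0.5,0,0,6.4],[1,-47.7,8.7,0.5,0,0,6.4],[1,-47.7,8.7,0.5,0,0,6.4],[1,-47.7,8.7,0.5,0,0,6.4],[1,-47.7,8.7,0.5,0,0,6.4],[1,-47.7,8.7,0.5,0,0,6.4],[1,-47.7,8.7,0.5,0,0,6.4]]]'

```text
clock: 11.55
eef_pos: [526.6, -67.4, 128.8]
tcp_rot: [-3.141, -0.001, 1.435]
contact_force: [1.5, -0.1, -0.3]
opening: 0.994
```

```bash
python3 -c "
from h import *
go([541.2,-148.4,130],82.2)"
```

```text
t 11.55 tcp [526.6 -67.4 128.8] shift cm [-7.83  2.54 -0.13] turn [-0.  -0.1  0. ]
```

Emit:
apply_moves --targets '[[[1,-7.8,2.5,0,0,0,0],[1,-7.8,2.5,0,0,0,0],[1,-7.8,2.5,0,0,0,0],[1,-7.8,2.5,0,0,0,0]]]'

```text
clock: 11.95
eef_pos: [539.7, -148.4, 127.2]
tcp_rot: [-3.139, -0.001, 1.433]
contact_force: [-0.1, 0.7, -0.5]
opening: 0.999
```

```bash
python3 -c "
from h import *
go([541.2,-148.4,13],82.2)"
```

```text
t 11.95 tcp [ 539.7 -148.4  127.2] shift cm [1.000e-02 1.700e-01 1.142e+01] turn [-0.2 -0.1 -0.1]
```

Emit:
apply_moves --targets '[[[1,0,0.2,2,0,0,0],[1,0,0.2,5,0,0,0],[1,0,0.2,8,0,0,0],[1,0,0.2,10,0,0,0],[1,0,0.2,11,0,0,0],[1,0,0.2,11.4,0,0,0],[1,0,0.2,11.4,0,0,0],[1,0,0.2,11.4,0,0,0]]]'

```text
clock: 12.75
eef_pos: [542.1, -148.4, 14.1]
tcp_rot: [-3.14, -0.001, 1.434]
contact_force: [-0.6, -0.6, -0.1]
opening: 1.001
```

Emit:
apply_moves --targets '[[[-1,0,0,0,0,0,0],[-1,0,0,0,0,0,0],[-1,0,0,0,0,0,0],[-1,0,0,0,0,0,0],[-1,0,0,0,0,0,0],[-1,0,0,0,0,0,0],[-1,0,0,0,0,0,0],[-1,0,0,0,0,0,0]]]' --newtons 60

```text
clock: 13.55
eef_pos: [542.7, -148.6, 15.1]
tcp_rot: [3.142, -0.001, 1.434]
contact_force: [-1.4, 0.7, 7.4]
opening: 0.6
```

Emit:
apply_moves --targets '[[[-1,0,0,-1,0,0,0],[-1,0,0,-3,0,0,0],[-1,0,0,-5.5,0,0,0],[-1,0,0,-7.5,0,0,0],[-1,0,0,-9,0,0,0],[-1,0,0,-9,0,0,0],[-1,0,0,-9,0,0,0],[-1,0,0,-9,0,0,0]]]'

```text
clock: 14.35
eef_pos: [541.9, -148.5, 104.2]
tcp_rot: [-3.14, -0.001, 1.434]
contact_force: [-0.3, -0.2, -2.6]
opening: 0.6
```

```bash
python3 -c "
from h import *
avg('lifted',4)"
```

```text
lifted t 14.55 M [-0.013 -0.009  0.02 ] sd [0.025 0.027 0.023] F [ 0.03  0.01 -3.26] tcp [ 542.2 -148.6  104.3] rot [-1.799e+02 -1.000e-01  8.210e+01] open 0.6
```

Emit:
apply_moves --targets '[[[-1,0,0,0,8,0,0],[-1,0,0,0,16,0,0],[-1,0,0,0,24,0,0],[-1,0,0,0,24,0,0],[-1,0,0,0,24,0,0],[-1,0,0,0,24,0,0],[-1,0,0,0,24,0,0],[-1,0,0,0,24,0,0]]]'

```text
clock: 15.35
eef_pos: [541.9, -148.7, 105.2]
tcp_rot: [-2.723, -0.001, 1.433]
contact_force: [0.2, -0.3, -2.7]
opening: 0.601
```

```bash
python3 -c "
from h import *
avg('at +24',4)"
```

```text
at +24 t 15.55 M [-0.392  0.007 -0.002] sd [0.025 0.009 0.032] F [ 0.51 -0.24 -3.32] tcp [ 542.2 -148.7  104.8] rot [-1.56e+02 -1.00e-01  8.21e+01] open 0.602
```

Emit:
apply_moves --targets '[[[-1,0,0,0,-8,0,0],[-1,0,0,0,-16,0,0],[-1,0,0,0,-24,0,0],[-1,0,0,0,-24,0,0],[-1,0,0,0,-24,0,0],[-1,0,0,0,-24,0,0]]]'

```text
clock: 16.15
eef_pos: [543.6, -149.0, 105.2]
tcp_rot: [-3.14, -0.001, 1.434]
contact_force: [0.5, -0.3, -3.6]
opening: 0.597
```

```bash
python3 -c "
from h import *
avg('level after +',6)"
```

```text
level after + t 16.45 M [ 0.003  0.006 -0.012] sd [0.019 0.015 0.012] F [ 0.02 -0.07 -3.38] tcp [ 542.6 -148.7  104.4] rot [-1.799e+02 -1.000e-01  8.210e+01] open 0.604
```

Emit:
apply_moves --targets '[[[-1,0,0,0,-8,0,0],[-1,0,0,0,-16,0,0],[-1,0,0,0,-24,0,0],[-1,0,0,0,-24,0,0],[-1,0,0,0,-24,0,0],[-1,0,0,0,-24,0,0],[-1,0,0,0,-24,0,0],[-1,0,0,0,-24,0,0]]]'

```text
clock: 17.25
eef_pos: [543.8, -148.8, 104.7]
tcp_rot: [2.724, -0.001, 1.434]
contact_force: [-0.3, -0.1, -2.7]
opening: 0.598
```

```bash
python3 -c "
from h import *
avg('at -24',4)"
```

```text
at -24 t 17.45 M [ 0.415 -0.012 -0.02 ] sd [0.029 0.026 0.014] F [ 0.12 -0.43 -2.72] tcp [ 542.8 -148.6  104.4] rot [ 1.561e+02 -1.000e-01  8.220e+01] open 0.6
```

Emit:
apply_moves --targets '[[[-1,0,0,0,8,0,0],[-1,0,0,0,16,0,0],[-1,0,0,0,24,0,0],[-1,0,0,0,24,0,0],[-1,0,0,0,24,0,0],[-1,0,0,0,24,0,0]]]'

```text
clock: 18.05
eef_pos: [541.5, -148.3, 103.6]
tcp_rot: [-3.141, -0.002, 1.434]
contact_force: [-0.5, 0.4, -2.9]
opening: 0.601
```

```bash
python3 -c "
from h import *
avg('level after -',6)"
```

```text
level after - t 18.35 M [ 0.011 -0.026 -0.007] sd [0.012 0.021 0.021] F [-0.22  0.01 -3.1 ] tcp [ 542.4 -148.6  104.5] rot [-1.799e+02 -1.000e-01  8.210e+01] open 0.598
```

The middle box is also sound: level moments 0.003 and 0.011 N·m. Setting it down.

Emit:
apply_moves --targets '[[[-1,0,0,2,0,0,0],[-1,0,0,4.5,0,0,0],[-1,0,0,6.5,0,0,0],[-1,0,0,8,0,0,0],[-1,0,0,8.7,0,0,0],[-1,0,0,8.9,0,0,0],[-1,0,0,9,0,0,0],[-1,0,0,9,0,0,0]]]'

```text
clock: 19.15
eef_pos: [543.0, -148.7, 15.3]
tcp_rot: [3.141, -0.001, 1.434]
contact_force: [-0.0, 0.2, -2.7]
opening: 0.604
```

Emit:
apply_moves --targets '[[[-1,0,0,0.05,0,0,0],[-1,0,0,0.1,0,0,0],[-1,0,0,0.15,0,0,0],[1,0,0,0.1,0,0,0],[1,0,0,0.1,0,0,0],[1,0,0,0.1,0,0,0],[1,0,0,0.1,0,0,0],[1,0,0,0.1,0,0,0]]]'

```text
clock: 19.95
eef_pos: [543.0, -148.7, 14.2]
tcp_rot: [3.141, -0.001, 1.434]
contact_force: [-0.3, -0.0, -0.3]
opening: 1.001
```

Emit:
apply_moves --targets '[[[1,0,0,-2,0,0,0],[1,0,0,-5,0,0,0],[1,0,0,-9,0,0,0],[1,0,0,-12,0,0,0],[1,0,0,-12,0,0,0]]]'

```text
clock: 20.45
eef_pos: [545.5, -149.6, 138.4]
tcp_rot: [3.134, -0.0, 1.434]
contact_force: [0.2, 0.2, 0.1]
opening: 0.999
```

```bash
python3 -c "
from h import *
go([548.4,-325.4,130],92.4)"
```

```text
t 20.45 tcp [ 545.5 -149.6  138.4] shift cm [-17.38   2.68   0.85] turn [  0.4   0.  -10.3]
```

Emit:
apply_moves --targets '[[[1,-17.4,2.7,0.8,0,0,-10.3],[1,-17.4,2.7,0.8,0,0,-10.3],[1,-17.4,2.7,0.8,0,0,-10.3],[1,-17.4,2.7,0.8,0,0,-10.3],[1,-17.4,2.7,0.8,0,0,-10.3],[1,-17.4,2.7,0.8,0,0,-10.3],[1,-17.4,2.7,0.8,0,0,-10.3]]]'

```text
clock: 21.15
eef_pos: [548.1, -324.3, 129.8]
tcp_rot: [3.135, -0.0, 1.614]
contact_force: [-0.3, 0.4, -0.3]
opening: 0.997
```

```bash
python3 -c "
from h import *
go([548.4,-325.4,13],92.4)"
```

```text
t 21.15 tcp [ 548.1 -324.3  129.8] shift cm [-0.11 -0.05 11.68] turn [ 0.4 -0.   0.1]
```

Emit:
apply_moves --targets '[[[1,-0.1,-0.1,2,0.4,0,0],[1,-0.1,-0.1,5,0.4,0,0],[1,-0.1,-0.1,8,0.4,0,0],[1,-0.1,-0.1,10,0.4,0,0],[1,-0.1,-0.1,11.2,0.4,0,0],[1,-0.1,-0.1,11.7,0.4,0,0],[1,-0.1,-0.1,11.7,0.4,0,0],[1,-0.1,-0.1,11.7,0.4,0,0]]]'

```text
clock: 21.95
eef_pos: [548.5, -325.4, 13.6]
tcp_rot: [3.141, 0.001, 1.614]
contact_force: [0.2, -0.8, -0.5]
opening: 1.002
```

Emit:
apply_moves --targets '[[[-1,0,0,0,0,0,0],[-1,0,0,0,0,0,0],[-1,0,0,0,0,0,0],[-1,0,0,0,0,0,0],[-1,0,0,0,0,0,0],[-1,0,0,0,0,0,0],[-1,0,0,0,0,0,0],[-1,0,0,0,0,0,0]]]' --newtons 60

```text
clock: 22.75
eef_pos: [549.2, -325.8, 14.7]
tcp_rot: [3.14, 0.001, 1.614]
contact_force: [-0.4, 1.0, 6.1]
opening: 0.603
```

Emit:
apply_moves --targets '[[[-1,0,0,-1,0,0,0],[-1,0,0,-3,0,0,0],[-1,0,0,-5.5,0,0,0],[-1,0,0,-7.5,0,0,0],[-1,0,0,-9,0,0,0],[-1,0,0,-9,0,0,0],[-1,0,0,-9,0,0,0],[-1,0,0,-9,0,0,0]]]'

```text
clock: 23.55
eef_pos: [548.2, -325.2, 103.5]
tcp_rot: [-3.142, 0.0, 1.614]
contact_force: [-0.3, 0.4, -2.8]
opening: 0.599
```

```bash
python3 -c "
from h import *
avg('lifted',4)"
```

```text
lifted t 23.75 M [-0.001  0.004  0.007] sd [0.028 0.006 0.025] F [-0.12  0.15 -2.65] tcp [ 548.5 -325.4  103.8] rot [180.    0.   92.5] open 0.602
```

Emit:
apply_moves --targets '[[[-1,0,0,0,8,0,0],[-1,0,0,0,16,0,0],[-1,0,0,0,24,0,0],[-1,0,0,0,24,0,0],[-1,0,0,0,24,0,0],[-1,0,0,0,24,0,0],[-1,0,0,0,24,0,0],[-1,0,0,0,24,0,0]]]'

```text
clock: 24.55
eef_pos: [548.1, -325.9, 104.8]
tcp_rot: [-2.725, 0.001, 1.613]
contact_force: [1.2, 0.4, -2.4]
opening: 0.599
```

```bash
python3 -c "
from h import *
avg('at +24',4)"
```

```text
at +24 t 24.75 M [-0.3    0.008  0.02 ] sd [0.043 0.044 0.01 ] F [ 0.01  0.18 -2.5 ] tcp [ 548.4 -325.7  104.2] rot [-1.561e+02  1.000e-01  9.250e+01] open 0.601
```

Emit:
apply_moves --targets '[[[-1,0,0,0,-8,0,0],[-1,0,0,0,-16,0,0],[-1,0,0,0,-24,0,0],[-1,0,0,0,-24,0,0],[-1,0,0,0,-24,0,0],[-1,0,0,0,-24,0,0]]]'

```text
clock: 25.35
eef_pos: [549.4, -325.9, 104.5]
tcp_rot: [-3.141, 0.001, 1.614]
contact_force: [0.1, 0.2, -2.0]
opening: 0.601
```

```bash
python3 -c "
from h import *
avg('level after +',6)"
```

```text
level after + t 25.65 M [0.016 0.007 0.   ] sd [0.012 0.041 0.032] F [-0.14 -0.32 -2.39] tcp [ 548.9 -325.4  103.8] rot [180.    0.   92.5] open 0.598
```

Emit:
apply_moves --targets '[[[-1,0,0,0,-8,0,0],[-1,0,0,0,-16,0,0],[-1,0,0,0,-24,0,0],[-1,0,0,0,-24,0,0],[-1,0,0,0,-24,0,0],[-1,0,0,0,-24,0,0],[-1,0,0,0,-24,0,0],[-1,0,0,0,-24,0,0]]]'

```text
clock: 26.45
eef_pos: [549.8, -325.4, 104.1]
tcp_rot: [2.722, 0.001, 1.616]
contact_force: [-0.2, -0.3, -1.8]
opening: 0.603
```

```bash
python3 -c "
from h import *
avg('at -24',4)"
```

```text
at -24 t 26.65 M [0.302 0.014 0.023] sd [0.025 0.016 0.027] F [ 0.05 -0.11 -2.58] tcp [ 549.2 -325.2  103.9] rot [156.    0.   92.5] open 0.6
```

Emit:
apply_moves --targets '[[[-1,0,0,0,8,0,0],[-1,0,0,0,16,0,0],[-1,0,0,0,24,0,0],[-1,0,0,0,24,0,0],[-1,0,0,0,24,0,0],[-1,0,0,0,24,0,0]]]'

```text
clock: 27.25
eef_pos: [549.0, -324.8, 103.3]
tcp_rot: [3.141, -0.0, 1.615]
contact_force: [0.0, -0.2, -2.4]
opening: 0.603
```

```bash
python3 -c "
from h import *
avg('level after -',6)"
```

```text
level after - t 27.55 M [-0.013 -0.003 -0.001] sd [0.027 0.025 0.025] F [-0.16 -0.14 -2.72] tcp [ 548.6 -325.5  104. ] rot [180.    0.   92.5] open 0.6
```

No clear end-to-end shift in any of the three, so the box may be swinging freely in the pads and staying level. I'll tilt again and look.

Emit:
apply_moves --targets '[[[-1,0,0,0,8,0,0],[-1,0,0,0,16,0,0],[-1,0,0,0,24,0,0],[-1,0,0,0,24,0,0],[-1,0,0,0,24,0,0]]]'

```text
clock: 28.05
eef_pos: [548.9, -325.2, 102.7]
tcp_rot: [-2.725, -0.0, 1.615]
contact_force: [-0.2, 0.9, -2.2]
opening: 0.598
```

```bash
python3 -c "
from h import *
f=r.grab_frame('side');cv2.imwrite('pics/s2.png',cv2.resize(f['pixels'][150:380,270:540,::-1],None,fx=2.4,fy=2.4))
feel()"
```

```text
t 28.1 tcp [ 548.3 -325.4  103.5] rot [-156.2   -0.    92.5] F [ 0.02  0.52 -2.5 ] Mtool [-0.261  0.046  0.014] open 0.602
```

View pics/s2.png

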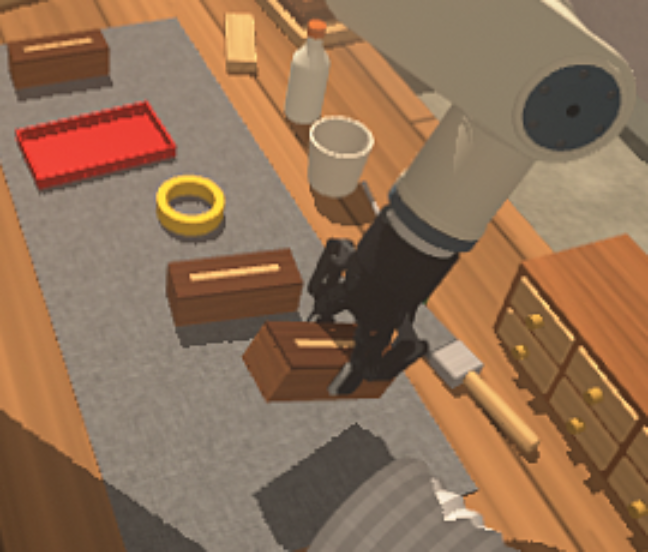

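```bash
python3 - <<'E'
from h import *
f=r.grab_frame('side')
F=200/np.tan(np.radians(f["fov_y"]/2));K=np.array([[F,0,f["cx"]],[0,F,f["cy"]],[0,0,1]])
px=np.array([[270,402],[385,397],[247,358],[265,322],[295,343],[345,345]])/2.4+[270,150]
u=cv2.undistortPoints(px.reshape(-1,1,2),K,f["D"]).reshape(-1,2)
d=np.c_[u,np.ones(len(u))]@f["R"];c=-f["R"].T@f["t"]
for y,i in((-351,0),(-351,1),(-325,4),(-325,5)): print(i,(c+d[i]*(y-c[1])/d[i,1]).round(1))
avg('at +24',8)
E
```

```text
0 [ 487.6 -351.   112.9]
1 [ 614.3 -351.    65.1]
4 [ 518.  -325.   153.3]
5 [ 572.2 -325.   129.5]
at +24 t 28.55 M [-0.307 -0.002 -0.   ] sd [0.019 0.035 0.016] F [ 0.05  0.02 -2.52] tcp [ 548.5 -325.6  104.4] rot [-156.1    0.    92.5] open 0.602
```

Emit:
apply_moves --targets '[[[-1,0,0,0,-8,0,0],[-1,0,0,0,-16,0,0],[-1,0,0,0,-24,0,0],[-1,0,0,0,-24,0,0]]]'

```text
clock: 28.95
eef_pos: [545.1, -325.4, 104.8]
tcp_rot: [3.139, 0.0, 1.612]
contact_force: [-1.1, 0.7, -2.2]
opening: 0.601
```

```bash
python3 -c "
from h import *
avg('level after +',8);avg('level after +',8)"
```

```text
level after + t 29.35 M [ 0.027 -0.016 -0.018] sd [0.027 0.017 0.036] F [ 0.16  0.21 -2.68] tcp [ 549.4 -325.4  104. ] rot [180.    0.   92.5] open 0.599
level after + t 29.75 M [ 0.019  0.001 -0.017] sd [0.012 0.03  0.03 ] F [ 0.02  0.06 -2.72] tcp [ 548.5 -325.6  104.4] rot [179.9   0.   92.5] open 0.601
```

Emit:
apply_moves --targets '[[[-1,0,0,0,-8,0,0],[-1,0,0,0,-16,0,0],[-1,0,0,0,-24,0,0],[-1,0,0,0,-30,0,0],[-1,0,0,0,-30,0,0],[-1,0,0,0,-30,0,0],[-1,0,0,0,-30,0,0],[-1,0,0,0,-30,0,0]]]'

```text
clock: 30.55
eef_pos: [552.7, -325.0, 109.9]
tcp_rot: [2.63, 0.002, 1.613]
contact_force: [1.2, -0.4, -3.4]
opening: 0.602
```

```bash
python3 -c "
from h import *
avg('at -30',6)"
```

```text
at -30 t 30.85 M [ 0.376  0.01  -0.01 ] sd [0.033 0.021 0.022] F [ 0.22 -0.08 -2.68] tcp [ 552.3 -324.7  109.6] rot [150.7   0.   92.3] open 0.598
```

Emit:
apply_moves --targets '[[[-1,0,0,0,4,0,0],[-1,0,0,0,8,0,0],[-1,0,0,0,12,0,0],[-1,0,0,0,16,0,0],[-1,0,0,0,20,0,0],[-1,0,0,0,22.5,0,0],[-1,0,0,0,24,0,0],[-1,0,0,0,25,0,0]]]'

```text
clock: 31.65
eef_pos: [552.5, -324.6, 109.5]
tcp_rot: [3.067, 0.0, 1.611]
contact_force: [-1.2, -0.4, -3.5]
opening: 0.6
```

```bash
python3 -c "
from h import *
avg('at -5',6)"
```

```text
at -5 t 31.95 M [-0.011 -0.002  0.012] sd [0.027 0.026 0.022] F [ 0.52 -0.25 -2.47] tcp [ 551.8 -324.7  109.5] rot [175.7   0.   92.3] open 0.603
```

Emit:
apply_moves --targets '[[[-1,0,0,0,1,0,0],[-1,0,0,0,2,0,0],[-1,0,0,0,3,0,0],[-1,0,0,0,4,0,0],[-1,0,0,0,5,0,0]]]'

```text
clock: 32.45
eef_pos: [552.0, -324.7, 109.5]
tcp_rot: [-3.128, 0.0, 1.61]
contact_force: [1.1, 0.1, -2.8]
opening: 0.599
```

```bash
python3 -c "
from h import *
avg('level after -',8)"
```

```text
level after - t 32.85 M [-0.087  0.005  0.001] sd [0.034 0.038 0.019] F [ 0.24  0.26 -2.76] tcp [ 551.6 -324.7  109.4] rot [-179.3    0.    92.3] open 0.602
```

The slow return shows it clearly. Level moment is −0.087 N·m with the −x end last down, so the earlier quick returns had let the ball roll back. I'll confirm on the other side.

Emit:
apply_moves --targets '[[[-1,0,0,-1,8,0,0],[-1,0,0,-2,16,0,0],[-1,0,0,-2,24,0,0],[-1,0,0,-2,28,0,0],[-1,0,0,-2,28,0,0],[-1,0,0,-2,28,0,0],[-1,0,0,-2,28,0,0],[-1,0,0,-2,28,0,0]]]'

```text
clock: 33.65
eef_pos: [551.4, -325.1, 130.3]
tcp_rot: [-2.643, 0.0, 1.609]
contact_force: [-1.0, -0.5, -1.8]
opening: 0.6
```

Emit:
apply_moves --targets '[[[-1,0,0,0,-4,0,0],[-1,0,0,0,-8,0,0],[-1,0,0,0,-12,0,0],[-1,0,0,0,-16,0,0],[-1,0,0,0,-20,0,0],[-1,0,0,0,-22,0,0],[-1,0,0,0,-23,0,0],[-1,0,0,0,-24,0,0]]]'

```text
clock: 34.45
eef_pos: [551.0, -325.3, 131.0]
tcp_rot: [-3.063, 0.001, 1.609]
contact_force: [0.9, -0.0, -2.5]
opening: 0.597
```

Emit:
apply_moves --targets '[[[-1,0,0,0,-1,0,0],[-1,0,0,0,-2,0,0],[-1,0,0,0,-3,0,0],[-1,0,0,0,-4,0,0],[-1,0,0,0,-4.5,0,0]]]'

```text
clock: 34.95
eef_pos: [550.8, -325.3, 130.8]
tcp_rot: [3.141, 0.001, 1.609]
contact_force: [-0.0, 0.4, -3.0]
opening: 0.601
```

```bash
python3 -c "
from h import *
avg('level after +',8)
go([468,147,130],93.6)"
```

```text
level after + t 35.35 M [ 0.071  0.008 -0.011] sd [0.02  0.039 0.015] F [-0.28  0.11 -2.29] tcp [ 551.2 -325.3  130.9] rot [-1.80e+02  1.00e-01  9.22e+01] open 0.603
t 35.35 tcp [ 551.2 -325.3  130.9] shift cm [47.52 -6.51  0.05] turn [-0.   0.1 -1.4]
```

Confirmed: +0.071 N·m after + and −0.087 after −, so the ball is in this right-hand box. Carrying it to the tray.

Emit:
apply_moves --targets '[[[-1,1,-0.1,0,0,0,0],[-1,3,-0.4,0,0,0,0],[-1,6,-0.8,0,0,0,0],[-1,9.5,-1.3,0,0,0,0],[-1,13,-1.8,0,0,0,-0.5],[-1,16.5,-2.3,0,0,0,-0.7],[-1,20,-2.8,0,0,0,-1],[-1,23.5,-3.2,0,0,0,-1.4]]]'

```text
clock: 36.15
eef_pos: [508.7, -89.0, 130.8]
tcp_rot: [-3.141, 0.0, 1.634]
contact_force: [0.8, -0.1, -3.2]
opening: 0.601
```

Emit:
apply_moves --targets '[[[-1,3.5,-0.5,0,0,0,0],[-1,7,-1,0,0,0,0],[-1,10.5,-1.5,0,0,0,0],[-1,14,-2,0,0,0,0],[-1,17,-2.4,0,0,0,0],[-1,19.5,-2.7,0,0,0,0],[-1,21.5,-3,0,0,0,0],[-1,22.5,-3.1,0,0,0,0]]]'

```text
clock: 36.95
eef_pos: [461.9, 135.6, 130.8]
tcp_rot: [-3.14, 0.0, 1.636]
contact_force: [-0.5, 0.6, -2.5]
opening: 0.599
```

```bash
python3 -c "
from h import *
go([468.3,147.3,60],93.6)"
```

```text
t 36.95 tcp [461.9 135.6 130.8] shift cm [1.13 0.72 7.08] turn [-0.1  0.   0.1]
```

Emit:
apply_moves --targets '[[[-1,1.1,0.7,1,0,0,0],[-1,1.1,0.7,3,0,0,0],[-1,1.1,0.7,5.5,0,0,0],[-1,1.1,0.7,7.5,0,0,0],[-1,1.1,0.7,9,0,0,0],[-1,1.1,0.7,10,0,0,0],[-1,1.1,0.7,10.8,0,0,0],[-1,1.1,0.7,10.8,0,0,0]]]'

```text
clock: 37.75
eef_pos: [467.7, 146.8, 21.9]
tcp_rot: [-3.139, 0.0, 1.636]
contact_force: [-0.6, -0.3, -2.2]
opening: 0.595
```

```bash
python3 -c "
from h import *
avg('',3)
go([468.3,147.3,18.5],93.6)
f=r.grab_frame('side');cv2.imwrite('pics/s3.png',cv2.resize(f['pixels'][120:290,210:450,::-1],None,fx=2.6,fy=2.6))"
```

```text
t 37.9 M [ 0.04  -0.014 -0.004] sd [0.015 0.027 0.011] F [ 0.12  0.14 -2.54] tcp [468.5 147.1  23.2] rot [-180.    -0.    93.7] open 0.603
t 37.9 tcp [468.5 147.1  23.2] shift cm [ 0.02 -0.02  0.47] turn [-0.  -0.   0.1]
```

View pics/s3.png

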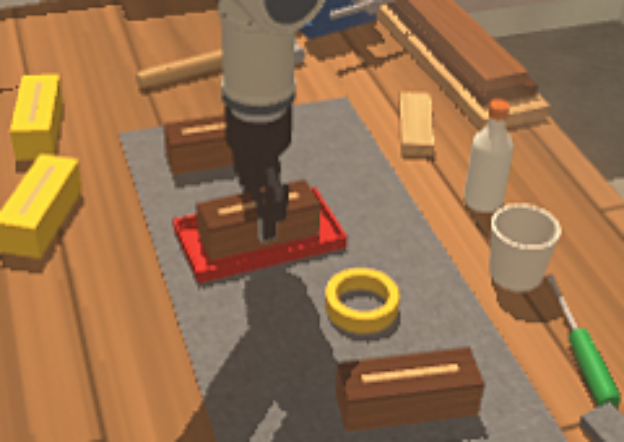

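The box hangs centred inside the tray walls at about (260,225) in the crop. I'll lower the last ~5 mm, open only partly to clear the tray walls, then rise.

Emit:
apply_moves --targets '[[[-1,0,0,0.2,0,0,0],[-1,0,0,0.4,0,0,0],[-1,0,0,0.5,0,0,0],[-1,0,0,0.5,0,0,0]]]'

```text
clock: 38.35
eef_pos: [468.8, 147.2, 18.8]
tcp_rot: [3.141, -0.0, 1.636]
contact_force: [-3.0, -0.2, 4.2]
opening: 0.6
```

```bash
python3 -c "
from h import *
avg('',3)"
```

```text
t 38.5 M [ 0.116 -0.16   0.048] sd [0.044 0.012 0.01 ] F [-2.35  0.2   5.83] tcp [468.8 147.3  18.8] rot [180.   -0.   93.7] open 0.601
```

In contact with the tray floor; releasing.

Emit:
apply_moves --targets '[[[0.45,0,0,0,0,0,0],[0.45,0,0,0,0,0,0],[0.45,0,0,0,0,0,0],[0.45,0,0,0,0,0,0],[0.45,0,0,0,0,0,0]]]'

```text
clock: 39.0
eef_pos: [468.8, 147.2, 18.7]
tcp_rot: [3.141, -0.0, 1.636]
contact_force: [-1.0, 0.1, -0.1]
opening: 0.724
```

Emit:
apply_moves --targets '[[[0.45,0,0,-1,0,0,0],[0.45,0,0,-3,0,0,0],[0.45,0,0,-6,0,0,0],[0.45,0,0,-9,0,0,0],[0.45,0,0,-13,0,0,0],[0.45,0,0,-17,0,0,0],[0.45,0,0,-17,0,0,0]]]'

```text
clock: 39.7
eef_pos: [471.7, 148.1, 194.5]
tcp_rot: [3.132, -0.002, 1.636]
contact_force: [0.7, -0.6, -0.0]
opening: 0.725
```

Emit:
apply_moves --targets '[[[0.45,0,-5,0,0,0,0],[0.45,0,-10,0,0,0,0],[0.45,0,-14,0,0,0,0],[0.45,0,-14,0,0,0,0],[0.45,0,-14,0,0,0,0]]]'

```text
clock: 40.2
eef_pos: [331.7, 139.1, 193.4]
tcp_rot: [3.131, -0.003, 1.637]
contact_force: [1.0, 0.6, -0.7]
opening: 0.726
```

```bash
python3 - <<'E'
from h import *
feel()
for n in("side","top"):
    f=r.grab_frame(n);p=f["pixels"];cv2.imwrite(f"pics/{n}9.png",p[:,:,::-1])
    hsv=cv2.cvtColor(p,cv2.COLOR_RGB2HSV).astype(int);H,S,V=hsv[...,0],hsv[...,1],hsv[...,2]
    m=(V>150)&(H>8)&(H<25)&(S>40)&(S<170)
    for z in(51,55):
        print(n,z)
        for o in rect(f,m,z):
            x,y,w,h,a=o[1]
            if 60<w<130 and h<25 and 350<x<650 and abs(y)<450: print(o)
E
```

```text
t 40.2 tcp [331.7 139.1 193.4] rot [179.4  -0.2  93.8] F [ 0.99  0.59 -0.7 ] Mtool [-0.076  0.034 -0.022] open 0.726
side 51
(array([367., 263.]), array([ 542.9, -148.3,  100.8,   11.4,   -8. ]))
(array([309., 199.]), array([469.9, 152.4, 101.7,  14.3,   3.9]))
(array([294., 168.]), array([466.3, 330.2, 100.3,  15.4,  -1.7]))
side 55
(array([367., 263.]), array([ 541.2, -151.5,  100.2,   11.3,   -8. ]))
(array([309., 199.]), array([468.5, 147.7, 101.2,  14.2,   3.9]))
(array([294., 168.]), array([464.9, 324.5,  99.8,  15.4,  -1.7]))
top 51
(array([316., 207.]), array([466.9, 147.2, 100.8,  11. ,   4. ]))
(array([258., 206.]), array([464.4, 329.8,  98. ,  10.2,  -1.4]))
(array([410., 186.]), array([ 541.1, -148.4,  100.1,    9.4,   -7.7]))
top 55
(array([316., 207.]), array([466.8, 147.1, 100.5,  11. ,   4. ]))
(array([258., 206.]), array([464.3, 329.2,  97.7,  10.2,  -1.4]))
(array([410., 186.]), array([ 540.7, -147.6,   99.8,    9.4,   -7.7]))
```

View pics/side9.png

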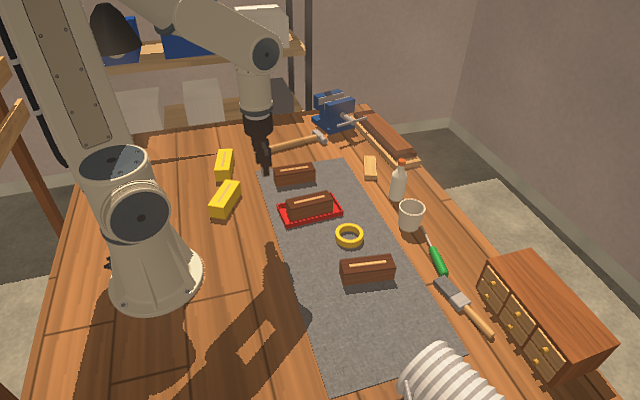

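The box lies flat and centred in the tray at (309,203), and both sound boxes are where they started. The bystanders haven't moved and the gripper is clear, so I'm handing in.

```bash
python3 -c "
from rig import r
print(r.sign_off())"
```

```text
the job is handed in; nothing more can be done
None
```

The ball is in the right-hand box (the one that started at about x 548, y −325), and that box now lies in the red tray. I handed the job in at about 40 s; the hand-in reports no verdict.

**How I found it:** I lifted each box about 90 mm and rocked it lengthwise by 20–30°. After slow returns to level, the right-hand box gave a wrist moment of −0.087 N·m one way and +0.071 N·m the other. A 134 g ball at 50 mm should give about ±0.066.

**Final camera checks:**
- The box in the tray is within about 2 mm of the tray's centre and turned the same way. The two views agree when its lid is taken as 4 mm higher than on the mat, so it sits on the tray floor.
- The left and middle boxes are flat on the mat, within about 2 mm of where they started.
- Nothing else on the bench looked moved, and the gripper was clear of everything.

**What disagreed:** quick returns to level hid the ball, probably by letting it roll back. The right-hand box's first level readings were therefore nearly null (+0.016 and −0.013 N·m). The left and middle boxes were only tested with quick returns, and their null readings alone do not prove them sound. I treated them as sound because only one box holds the ball and the right-hand box gave a clear signal in both directions.

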